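# Scoop the large nozzles out of the wash tray

## Task

Use the slotted scoop to fish the three large spray nozzles out of the wash tray (pushing them against its leaning board helps) so that the small jets fall through and stay in the tray, then gently tip the nozzles into the round dish from just above it, and set the scoop back level on its rubber mat and let go. Do not touch nozzles or jets with the gripper, let no jet get into the dish, and leave the other fittings on the bench alone.

Things in the scene. Friction and masses are not known exactly. Their poses are not given: they have to be found in the camera images.
- tray: Fixed aluminium wash tray, 224 x 106 mm outside. Origin: on its underside, on the bench; x along its length toward the end with the leaning board, z up. Flat floor, top 3 mm above the origin, from x = -100 to +118 mm; inner width 100 mm (y = -50 to +50). Long sides 35 mm high (57 mm beside the board, from x = +72 mm); near end 22 mm high, far end (x = +118 mm) 20 mm high.
- tray_edge (a point): Middle of the lower edge of the tray's board, at x = +83, y = 0, z = +12 mm in the tray's frame: 9 mm clear of the floor, right across the tray. From this edge the board leans outward as it rises (60 degrees above the level) to x = +108 mm, 55 mm high. It holds large nozzles back; jets and the scoop's rods can slide beneath it into the 35 mm deep space behind.
- dish: Fixed round steel dish, outer radius about 70 mm, 40 mm high, 3 mm wall, open on top. Origin: centre of its underside on the bench.
- mat: Fixed black rubber mat 140 (x) x 130 (y) x 4 mm, the scoop's place. Origin: centre of its underside; its top is 4 mm up. The dish and the mat are one on each side of the tray; which is where varies.
- scoop: Loose slotted scoop, about 0.22 kg, level on the mat. Origin: underside, mid-length, mid-width; x to its open nose, y left, z up. Bottom: five steel rods of 4 mm diameter along x from -44 to +42 mm, 20 mm apart (16 mm slots). Side plates at y = +-40.5 mm, 30 mm high, from x = -42 to +2 mm only; 84 mm wide overall.
- scoop_nose (a point): Middle of the scoop's front edge, at x = +42, z = +2 mm in the scoop's frame. The rod ends are free here: slots open-ended, no lip, things slide on and off. At the back (x = -42 mm) the rods bend straight up to a cross bar 49 mm high, with the same slots between.
- scoop_grip (a point): Centre of the scoop's black hand grip, at x = -57, y = 0, z = +87 mm in the scoop's frame. A block 18 mm wide (across y, the faces to pinch), 26 mm deep and 65 mm long; its long axis leans back 0.35 rad (20 degrees) from the scoop's z: the top is farther from the nose.
- nozzle0: Loose large wet, slippery steel spray nozzle (a keeper), about 70 g: turned body 33 mm long, 29 mm diameter in its middle part (9 to 22 mm up), with broad bevels down to flat ends of 15 mm diameter. At the start it stands upright on the tray floor, between x = +12 and +49 mm in the tray's frame. Origin: centre of the end it stands on; z along its axis.
- nozzle0_mid (a point): Point on the axis of nozzle0, half-way along (16.5 mm from either end).
- nozzle1: Loose large wet, slippery steel spray nozzle (a keeper), about 70 g: turned body 33 mm long, 29 mm diameter in its middle part (9 to 22 mm up), with broad bevels down to flat ends of 15 mm diameter. At the start it stands upright on the tray floor, between x = +12 and +49 mm in the tray's frame. Origin: centre of the end it stands on; z along its axis.
- nozzle1_mid (a point): Point on the axis of nozzle1, half-way along (16.5 mm from either end).
- nozzle2: Loose large wet, slippery steel spray nozzle (a keeper), about 70 g: turned body 33 mm long, 29 mm diameter in its middle part (9 to 22 mm up), with broad bevels down to flat ends of 15 mm diameter. At the start it stands upright on the tray floor, between x = +12 and +49 mm in the tray's frame. Origin: centre of the end it stands on; z along its axis.
- nozzle2_mid (a point): Point on the axis of nozzle2, half-way along (16.5 mm from either end).
- jet0: Loose small steel jet (undersized), 10 g: stepped disc of 11 mm diameter and 7 mm height, passes the scoop's slots any way round. Starts on the tray floor among the nozzles. Origin: centre of its wide end; z along its axis.
- jet1: Loose small steel jet (undersized), 10 g: stepped disc of 11 mm diameter and 7 mm height, passes the scoop's slots any way round. Starts on the tray floor among the nozzles. Origin: centre of its wide end; z along its axis.
- jet2: Loose small steel jet (undersized), 10 g: stepped disc of 11 mm diameter and 7 mm height, passes the scoop's slots any way round. Starts on the tray floor among the nozzles. Origin: centre of its wide end; z along its axis.
- jet3: Loose small steel jet (undersized), 10 g: stepped disc of 11 mm diameter and 7 mm height, passes the scoop's slots any way round. Starts on the tray floor among the nozzles. Origin: centre of its wide end; z along its axis.
- jet4: Loose small steel jet (undersized), 10 g: stepped disc of 11 mm diameter and 7 mm height, passes the scoop's slots any way round. Starts on the tray floor among the nozzles. Origin: centre of its wide end; z along its axis.
- flange: Loose bystander: steel nozzle on a 60 mm round flange, 70 mm tall, beyond the tray. Origin: centre of its underside.
- coupling: Loose bystander: steel and brass hose coupling lying down, 80 mm long, 32 mm high. Origin: under its centre.
- valve: Loose bystander: small ball valve with a black lever, 44 mm high, about 75 x 30 mm, lever sticking out to 60 mm. Origin: under its centre.
- wrench: Loose bystander: open-ended wrench lying flat on the bench. Origin: under its middle.
- clamp: Loose bystander: C-shaped aluminium pipe clamp lying flat, 78 mm across, 14 mm high. Origin: centre of its ring, on the bench.

How it is judged:
By the outcome, as a careful person would: the job done as asked, in the order asked, and still so for the second after the job is handed in, with the robot touching nothing.
It also fails if it takes over 72 s, if anything falls off the work surface, if the arm or the gripper's body presses on something with over 40 N, if the wrist force passes 120 N, or if a joint passes its speed limit or range.

## Robot

A 6-joint arm with a two-finger parallel gripper is mounted at the origin on the work surface. World frame = base frame: x ahead of the robot, y to its left, z up, the work surface at z = 0. Lengths are in mm, angles in degrees, forces in N, time in s.
With the tool pointing down it reaches from about 250 to 775 mm from the base axis. Payload 8.9 kg.
Tool frame: the origin (TCP) lies midway between the tips of the shut fingers; the grasp point (between the pads) lies hold_point_z behind it (hold_point_z is the distance from the TCP to the grasp point, in mm); z points along the fingers, y is the line along which they close (so a half turn about z gives the same grasp; the last joint's range is limited). The gripper opens to 85 mm and grips with 20 to 120 N. Pads are 22 mm wide; open, the fingers measure 114 mm over their backs; the gripper's body (76 mm by 85 mm) begins 54 mm behind the grasp point. The pads swing forward as they close: fully open they stand 13 mm farther back than shut.
Start: joints at [-74.387, 16.656, -8.789, 64.555, 0, 82.019], TCP at [210.138, -481.109, 231.305] pointing down, gripper open.
Joint ranges: [-144.48, 144.48], [-52.06, 99.96], [-74.48, 78.29], [-112.23, 115.85], [-86.99, 84.42], [-180, 180]. Speed limits (degrees/s): [127.2, 127.2, 159.86, 180, 180, 180].

## Interface

Orientations are given as a 3x3 rotation matrix whose columns are the frame's x, y, z axes.
In Python, from workcell import get_obs, grab_frame, sign_off, hold_point_z gives the robot as it stands.
- The arm moves only by the shell command python3 -m jog 'ROWS' [FORCE]. ROWS is JSON, one flat list of numbers, 7 for each row, row after row: the shift along the tool's x, y, z in cm, then the turn, a rotation vector about the tool's x, y, z in degrees, then the closure, from -1 (fully open) to 1 (shut). A call has 1 to 5 rows; each row is the pose to reach, as a shift and turn from the pose commanded when the call began, along the tool's axes at that moment; what a row does not reach only later rows make up. A row lasts 1/8 s, in which the tool goes at most 62.5 mm and 10.7 degrees, less where a joint would pass 70% of its speed; a pose out of reach is approached as far as the arm can. A call with a gripper value outside its range is refused whole. The fingers move at their own pace and stop on an object; FORCE is the grip in N (left out, the last holds). Time passes only in rows, so rows that repeat a pose let the fingers close. It gives the time, the measured TCP pose, the force, the opening and the grip force at its end, in the units of the state.
- get_obs(): the state, without advancing time (a new reading comes with each control period).
- grab_frame(name): name is "scene" or "side" or "wrist"; returns a dict with "pixels" (420x560x3 uint8, red, green, blue), "camera_matrix" (3x3 intrinsics, pixels), "pose" (4x4, takes a point from camera to world coordinates). Camera axes: x right, y down, z forward; pixel columns grow to the right and rows downward; lengths in mm; the calibration is good to about 2 mm. A picture is of the moment at which its call begins. There is no depth.
- sign_off(): hands the job in; it is judged then, once.
The state is a dict: "t": time; "joint_pos": joint angles; "qd": joint speeds; "effort": joint torques, N m; "position": TCP position; "eef_rot": TCP orientation; "ft_force": force on the tool from outside, world axes, zero at the start; "ft_torque": the same for the moment, N m; "width": finger opening in mm; "gripper_force": force on a finger pad.
Only numpy, scipy, OpenCV 4.12 (cv2) and the standard library are available. Lean on these libraries where they do the work, as an engineer would, in place of code of your own. Each camera call takes 0.05 s, during which the arm holds its last target. There are 200 camera calls.

## Working session

There is one attempt and no reset: what is moved stays moved. The work goes in short steps, Python scripts to look and compute and a shell command to move; the robot and the scene stay as the last step left them, time stands still between calls to the robot, and variables do not carry over. Pictures are saved under pics/ and viewed, at most 10 in all, crops included, and the job is handed in when it is done.

```bash
mkdir -p pics; ls; python3 - <<'E'
from workcell import *
import cv2,numpy as np
print(hold_point_z if not callable(hold_point_z) else hold_point_z())
o=get_obs();print(o)
ims=[]
for n in("scene","side"):
    f=grab_frame(n);print(n,np.round(f["camera_matrix"],1).tolist(),np.round(f["pose"],3).tolist())
    cv2.imwrite(f"pics/{n}0.png",cv2.resize(f["pixels"][:,:,::-1],(800,600)))
    np.savez(f"{n}0.npz",**f)
E
```

```text
pics
18.700000000000003
{'t': 0.0, 'joint_pos': array([-7.43863481e+01,  1.66898737e+01, -8.83176682e+00,  6.45530763e+01,
       -6.68907554e-04,  8.20191789e+01]), 'qd': array([ 0.05334179, -0.02835811,  0.0256378 , -0.03300492, -0.04767169,
       -0.04496021]), 'effort': array([-2.43999231e-03, -5.37145042e+01,  3.31370437e+01,  1.60504470e-02,
       -3.38319614e-04,  3.68351118e-05]), 'position': array([ 210.02294947, -480.68696296,  230.71917572]), 'eef_rot': array([[ 9.16401373e-01,  4.00260407e-01, -3.62229199e-04],
       [ 4.00260535e-01, -9.16400532e-01,  1.25279069e-03],
       [ 1.69495482e-04, -1.29304516e-03, -9.99999150e-01]]), 'ft_force': array([0.30582633, 0.66278717, 1.07874161]), 'ft_torque': array([-0.00434949, -0.02671755,  0.01159278]), 'gripper_force': 0.0, 'width': 85.79129709755792}
scene [[397.7, 0.0, 277.5], [0.0, 397.7, 207.0], [0.0, 0.0, 1.0]] [[0.661, 0.549, -0.511, 1049.352], [0.75, -0.499, 0.434, -390.287], [-0.017, -0.67, -0.742, 758.29], [0.0, 0.0, 0.0, 1.0]]
side [[428.6, 0.0, 280.0], [0.0, 428.6, 210.0], [0.0, 0.0, 1.0]] [[-0.734, -0.377, 0.565, -51.637], [-0.679, 0.412, -0.608, 649.971], [-0.004, -0.829, -0.559, 674.944], [0.0, 0.0, 0.0, 1.0]]
```

View pics/scene0.png

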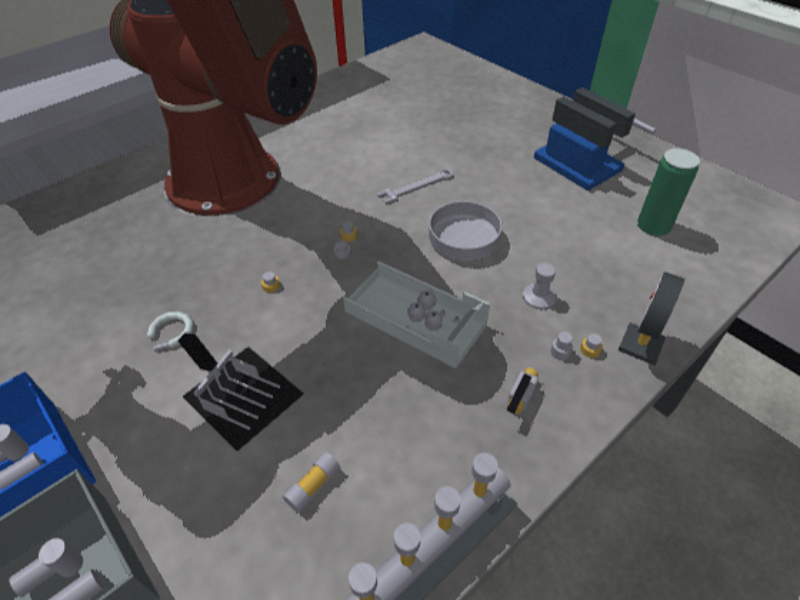

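View pics/side0.png

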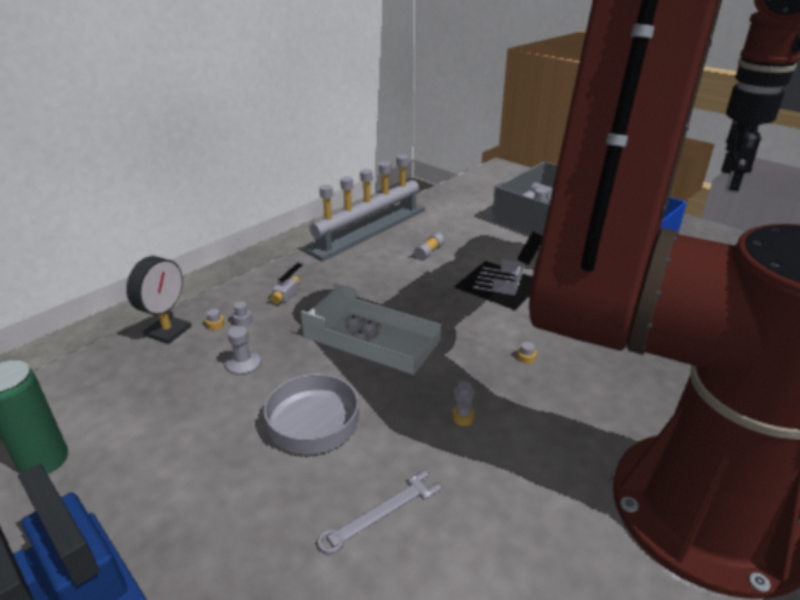

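The scene view shows the scoop on its mat (grip at about 197,350), the tray (345–490, 262–365; board at its right end), nozzles around (425,310), and the dish at (465,230). The side view agrees: dish at (311,412), tray at (370,330), mat at (500,285).

```bash
cat > h.py <<'E'
import numpy as np,cv2
from workcell import *
def ray(f,p):
    d=np.linalg.solve(f["camera_matrix"],[p[0],p[1],1.]);P=f["pose"]
    return P[:3,3],P[:3,:3]@d
def plane(f,p,z):
    c,d=ray(f,p);return c+d*(z-c[2])/d[2]
def cross(fa,pa,fb,pb):
    a,u=ray(fa,pa);b,v=ray(fb,pb);u/=np.linalg.norm(u);v/=np.linalg.norm(v)
    s=np.linalg.lstsq(np.c_[u,-v],b-a,rcond=None)[0]
    A=a+s[0]*u;B=b+s[1]*v;return (A+B)/2,np.linalg.norm(A-B)
def proj(f,X):
    P=f["pose"];q=f["camera_matrix"]@(P[:3,:3].T@(np.asarray(X,float)-P[:3,3]));return q[:2]/q[2]
E
python3 - <<'E'
from h import *
np.set_printoptions(precision=1,suppress=True)
s=np.load("scene0.npz");d=np.load("side0.npz")
for n,p,z in[("mat",(250,347),4),("mat",(302,393),4),("mat",(237,448),4),("mat",(183,398),4),("tray ne",(378,262),22),("tray ne",(345,305),22),("tray far",(490,298),57),("tray far bottom",(457,366),0),("dish",(465,217),40),("dishL",(430,217),40),("dishR",(502,220),40)]:
    print(n,plane(s,np.array(p)*.7,z))
print("grip",cross(s,np.array((197,351))*.7,d,np.array((531,248))*.7))
print("dish",cross(s,np.array((465,222))*.7,d,np.array((311,400))*.7))
f=grab_frame("wrist");np.savez("wrist0.npz",**f);cv2.imwrite("pics/w0.png",f["pixels"][:,:,::-1]);print(f["pose"],f["camera_matrix"])
E
```

```text
mat [ 452.1 -205.5    4. ]
mat [ 583.8 -192.7    4. ]
mat [ 597.3 -316.6    4. ]
mat [ 467.4 -335.5    4. ]
tray ne [456.2  70.6  22. ]
tray ne [498.6 -39.7  22. ]
tray far [674.  130.8  57. ]
tray far bottom [707.5  24.4   0. ]
dish [489.6 264.5  40. ]
dishL [443.7 214.5  40. ]
dishR [543.9 310.5  40. ]
grip (array([ 473.6, -289.4,   91. ]), np.float64(2.5090541324012414))
dish (array([503.1, 249. ,  44.7]), np.float64(1.3244652564403385))
[[   0.4   -0.9   -0.3  278.2]
 [  -0.9   -0.4   -0.1 -451.1]
 [  -0.     0.3   -1.   372.7]
 [   0.     0.     0.     1. ]] [[372.3   0.  280.4]
 [  0.  372.3 205.8]
 [  0.    0.    1. ]]
```

View pics/w0.png

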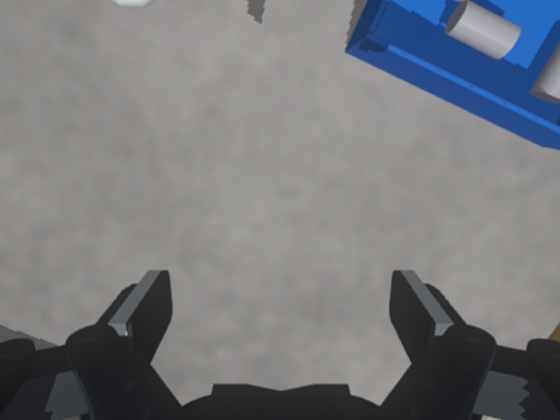

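The wrist view shows only the bench, the blue bin's edge and the open fingers. I'm moving over the scoop for a closer look.

```bash
python3 -m jog '[27.8,-8.6,-3,0,0,0,-1,27.8,-8.6,-3,0,0,0,-1,27.8,-8.6,-3,0,0,0,-1,27.8,-8.6,-3,0,0,0,-1,27.8,-8.6,-3,0,0,0,-1]' 60; python3 -m jog '[0,0,0,0,0,0,-1,0,0,0,0,0,0,-1]'; python3 - <<'E'
from h import *
f=grab_frame("wrist");np.savez("wrist1.npz",**f);cv2.imwrite("pics/w1.png",cv2.resize(f["pixels"][:,:,::-1],(800,600)));print(get_obs()["position"])
E
```

```text
t: 0.78
position: [432.1, -289.0, 261.5]
eef_rot: [[0.916, 0.402, 0.0], [0.402, -0.916, 0.0], [0.0, 0.0, -1.0]]
ft_force: [-0.3, -1.4, -0.0]
width: 85.3
gripper_force: 0.0
t: 1.02
position: [430.1, -291.1, 261.0]
eef_rot: [[0.916, 0.401, -0.001], [0.401, -0.916, 0.0], [-0.001, -0.0, -1.0]]
ft_force: [-0.3, -0.1, -0.6]
width: 85.7
gripper_force: 0.0
[ 429.84534495 -291.44002459  261.01503368]
```

View pics/w1.png

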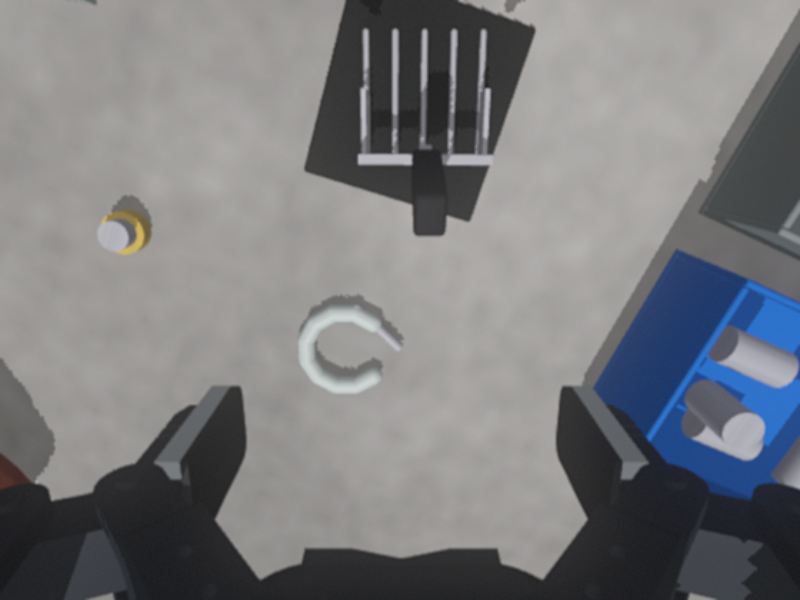

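The wrist view shows the scoop: rod tips from (366,30) to (484,30), cross bar (358–492,159), grip top about (430,225), nearly aligned with the tool. The clamp is at (345,345).

```bash
python3 - <<'E'
from h import *
np.set_printoptions(precision=1,suppress=True)
f=np.load("wrist1.npz")
k=.7
g=lambda p,z:plane(f,np.array(p)*k,z)
T=[g((366,30),6),g((484,30),6)];B=[g((358,159),51),g((492,159),51)]
print(T,B)
ym=(T[0]-T[1]);print("len",np.linalg.norm(ym[:2]),"yaw",np.degrees(np.arctan2(-ym[0],ym[1])))
yb=(B[0]-B[1]);print("bar",np.linalg.norm(yb[:2]),"yaw",np.degrees(np.arctan2(-yb[0],yb[1])))
d=(T[0]+T[1])/2-(B[0]+B[1])/2;print("axis",d,np.degrees(np.arctan2(d[1],d[0])))
yaw=np.arctan2(d[1],d[0]);x=np.array([np.cos(yaw),np.sin(yaw),0])
O=(T[0]+T[1])/2-42*x;O[2]=4;G=O-57*x+[0,0,87];print("O",O,"grip",G)
# predicted grip top centre
t=G+31*(np.array([0,0,1])*np.cos(.35)-x*np.sin(.35));print("top px",proj(f,t)/k,"grip",proj(f,G)/k)
o=get_obs();R=o["eef_rot"];print(np.round(R,3))
z=x*np.sin(.35)-np.array([0,0,1])*np.cos(.35);y=-np.cross([0,0,1],x)
Rt=np.c_[np.cross(y,z),y,z]
from scipy.spatial.transform import Rotation as Ro
print("turn",Ro.from_matrix(R.T@Rt).as_rotvec(degrees=True))
for off in(-8,):
  tcp=G+z*(18.7+off);print("tcp",tcp,"tool shift cm",R.T@(tcp-o["position"])/10, "pre(100mm back)",R.T@(tcp-100*z-o["position"])/10)
E
```

```text
[array([ 550.1, -212.9,    6. ]), array([ 582.1, -286.2,    6. ])] [array([ 472.7, -242.5,   51. ]), array([ 507.1, -321.3,   51. ])]
len 79.98481670323038 yaw 23.591729372707675
bar 86.02365696859911 yaw 23.596992527203145
axis [ 76.2  32.4 -45. ] 23.00118062087984
O [ 527.4 -265.9    4. ] grip [ 475.  -288.2   91. ]
top px [429.5 217. ] grip [427.3 191.1]
[[ 0.9  0.4 -0. ]
 [ 0.4 -0.9  0. ]
 [-0.  -0.  -1. ]]
turn [-0.1 20.1  0.5]
tcp [ 478.3 -286.8   80.9] tool shift cm [ 4.6  1.5 18. ] pre(100mm back) [1.2 1.5 8.6]
```

```bash
python3 -m jog '[1.2,1.5,8.6,0,10,0.3,-1,1.2,1.5,8.6,0,20,0.3,-1,1.2,1.5,8.6,0,20,0.3,-1,1.2,1.5,8.6,0,20,0.3,-1]' 60 | head -5; python3 -m jog '[0,0,5,0,0,0,-1,0,0,10,0,0,0,-1,0,0,10,0,0,0,-1,0,0,10,0,0,0,-1]'; python3 -m jog '[0,0,0,0,0,0,1,0,0,0,0,0,0,1,0,0,0,0,0,0,1,0,0,0,0,0,0,1,0,0,0,0,0,0,1]' 60;python3 -m jog '[0,0,0,0,0,0,1,0,0,0,0,0,0,1,0,0,0,0,0,0,1]'; python3 - <<'E'
from h import *
f=grab_frame("wrist");np.savez("wrist2.npz",**f);cv2.imwrite("pics/w2.png",f["pixels"][:,:,::-1])
E
```

```text
t: 1.58
position: [447.3, -301.4, 176.4]
eef_rot: [[0.864, 0.394, 0.313], [0.371, -0.919, 0.133], [0.34, 0.001, -0.94]]
ft_force: [0.1, -0.2, -0.2]
width: 85.3
t: 2.08
position: [480.0, -287.3, 83.4]
eef_rot: [[0.862, 0.397, 0.314], [0.373, -0.918, 0.134], [0.342, 0.002, -0.94]]
ft_force: [-0.2, -0.4, -0.5]
width: 85.0
gripper_force: 0.0
t: 2.7
position: [478.9, -286.7, 81.8]
eef_rot: [[0.863, 0.395, 0.314], [0.371, -0.919, 0.136], [0.342, -0.0, -0.94]]
ft_force: [-2.3, -0.2, 6.8]
width: 17.2
gripper_force: 58.3
t: 3.08
position: [478.9, -286.6, 81.7]
eef_rot: [[0.863, 0.395, 0.314], [0.371, -0.919, 0.136], [0.342, -0.0, -0.94]]
ft_force: [-3.0, -1.0, 5.7]
width: 17.3
gripper_force: 58.3
```

```bash
python3 -m jog '[0,0,0,0,0,0,1,1.5,0,-4.2,0,0,0,1,3.1,0,-8.5,0,0,0,1,4.6,0,-12.7,0,0,0,1,6.2,0,-16.9,0,0,0,1]' 110; python3 -m jog '[0.4,-5.8,0.1,-0.4,0,1.1,1,0.7,-11.6,0.3,-0.8,0,2.3,1,1.1,-17.4,0.4,-1.2,0,3.4,1,1.4,-23.2,0.6,-1.6,0,4.5,1,1.8,-29,0.7,-2,0,5.6,1]'; python3 -m jog '[0,0,0,0,0,0,1,0,0,0,0,0,0,1]';  python3 - <<'E'
from h import *
f=grab_frame("wrist");np.savez("wrist3.npz",**f);cv2.imwrite("pics/w3.png",cv2.resize(f["pixels"][:,:,::-1],(800,600)))
E
```

```text
t: 3.75
position: [478.8, -286.0, 262.4]
eef_rot: [[0.864, 0.395, 0.313], [0.371, -0.919, 0.136], [0.341, -0.002, -0.94]]
ft_force: [0.6, -0.7, -2.9]
width: 16.9
gripper_force: 108.1
t: 4.38
position: [380.9, -10.9, 260.6]
eef_rot: [[0.898, 0.296, 0.325], [0.278, -0.955, 0.103], [0.341, -0.002, -0.94]]
ft_force: [0.5, 0.6, -1.9]
width: 16.6
gripper_force: 108.9
t: 4.62
position: [382.4, -12.2, 261.3]
eef_rot: [[0.897, 0.299, 0.326], [0.281, -0.954, 0.103], [0.342, -0.001, -0.94]]
ft_force: [0.9, -0.6, -2.3]
width: 16.7
gripper_force: 109.5
```

View pics/w3.png

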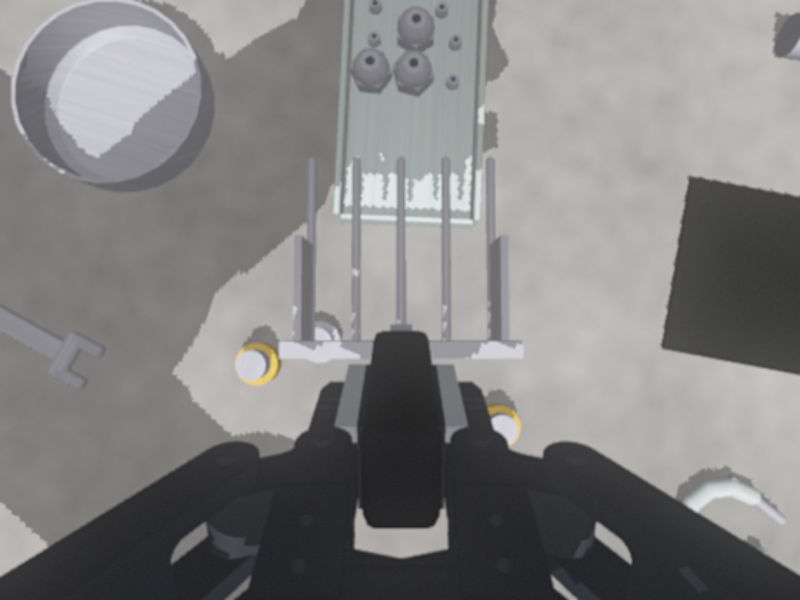

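The view shows the tray's near end (corners about (336,217) and (480,222)), nozzle tops at (370,62), (413,62) and (416,18), and five jets: (375,6), (374,40), (441,10), (455,42), (452,82). The dish rim is about (105,90) and the scoop's rod tips run along y = 160.

```bash
python3 - <<'E'
from h import *
np.set_printoptions(precision=1,suppress=True)
f=np.load("wrist3.npz");k=.7;g=lambda p,z:plane(f,np.array(p)*k,z)
c=f["pixels"][0:165,225:350,::-1];cv2.imwrite("pics/w3c.png",cv2.resize(c,None,fx=4.5,fy=3.6,interpolation=cv2.INTER_CUBIC))
L,R=g((336,217),22),g((480,222),22);print("near",L,R,np.linalg.norm(L-R))
d=(L-R)[:2];print("yaw ends",np.degrees(np.arctan2(-d[0],d[1])))
for a,b in(((338,185),(353,2)),((484,100),(489,2))):
    A,B=g(a,35),g(b,35);e=(B-A);print("side",A,B,np.degrees(np.arctan2(e[1],e[0])))
print("dish L,R,T,B",[g(p,40) for p in((12,90),(202,90),(107,0),(107,182))])
o=get_obs();p=o["position"];Q=o["eef_rot"]
for t in((311,160),(401,158),(490,160)):
    # tool-frame: find scoop tip z by FK
    print("tip",g(t,182))
# FK scoop
x=np.array([.94,0,.342]); # scoop x in tool: 
th=.35;xs=Q@[np.cos(th),0,np.sin(th)];zs=Q@[np.sin(th),0,-np.cos(th)]
grip=p-Q[:,2]*11.5;O=grip+57*xs-87*zs;print("O",O,"xs",xs,"nose",O+42*xs+2*zs)
for y in(40,0,-40):print(proj(f,O+42*xs+2*zs+y*np.cross(zs,xs))/k)
E
```

```text
near [464.5  65.   22. ] [493.3 -39.9  22. ] 108.7755228385776
yaw ends 15.38002513763049
side [485.4  68.5  35. ] [620.8 100.1  35. ] 13.143526491135981
side [578.3 -15.1  35. ] [651.1   3.1  35. ] 14.042397620159385
dish L,R,T,B [array([480.2, 316.6,  40. ]), array([521.7, 183.9,  40. ]), array([565.2, 272.6,  40. ]), array([436.5, 227.9,  40. ])]
tip [461.   55.3 182. ]
tip [474.1  16.6 182. ]
tip [485.3 -22.2 182. ]
O [433.1   3.  185. ] xs [ 1.   0.3 -0. ] nose [473.2  15.6 186.9]
[312.7 157. ]
[402.6 157.1]
[492.5 157.2]
```

View pics/w3c.png

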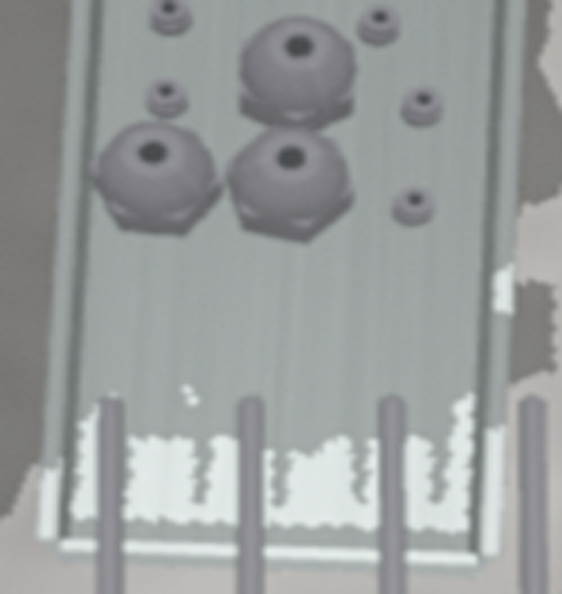

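The crop shows the tray's rim clearly: outer top edges from (40,537) to (75,0) on the left and from (497,553) to (525,0) on the right; the end rim runs (62,547)–(478,560).

```bash
python3 - <<'E'
from h import *
np.set_printoptions(precision=1,suppress=True)
f=np.load("wrist3.npz")
g=lambda p,z:plane(f,(225+p[0]/4.5,p[1]/3.6),z)[:2]
L0,L1,R0,R1=[g(p,35) for p in((40,537),(75,0),(497,553),(525,0))]
for a,b in((L0,L1),(R0,R1)):e=b-a;print("yaw",np.degrees(np.arctan2(e[1],e[0])))
print("end width",np.linalg.norm(L0-R0),L0,R0)
e=L0-R0;print("end yaw",np.degrees(np.arctan2(-e[0],e[1])))
E0,E1=g((62,547),22),g((478,560),22);e=E0-E1;print("inner end",E0,E1,np.linalg.norm(e),np.degrees(np.arctan2(-e[0],e[1])))
yaw=np.radians(np.degrees(np.mean([np.arctan2(*(b-a)[::-1]) for a,b in((L0,L1),(R0,R1))])))
x=np.array([np.cos(yaw),np.sin(yaw)]);y=np.array([-x[1],x[0]])
mid=(L0+R0)/2; O=mid+103*x; 
O+=y*((np.mean([L0@y,L1@y])+np.mean([R0@y,R1@y]))/2-O@y)
print("yaw",np.degrees(yaw),"O",O,"width from lines",np.mean([L0@y,L1@y])-np.mean([R0@y,R1@y]))
for n,p,z in[("n",(154,152),33),("n",(292,157),33),("n",(299,46),33)]+[("j",q,9) for q in((170,10),(167,90),(380,18),(424,100),(415,195))]:
    w=g(p,z)-O;print(n,w@x,w@y)
np.save("tray.npy",[O[0],O[1],yaw])
E
```

```text
yaw 14.838815555870104
yaw 14.629655161198357
end width 106.08406279096832 [464.8  64.9] [492.  -37.7]
end yaw 14.856745896102876
inner end [465.6  61.3] [491.6 -35. ] 99.77398212953885 15.129396730525476
yaw 14.734235358534232 O [578.   39.8] width from lines 106.38212341863253
n 13.606815026551446 32.47410446621095
n 13.592971657042279 -0.26955376855674296
n 47.543448828155114 -0.4069631693084389
j 71.99060925214326 32.700990241590915
j 45.916005527921186 32.17764470521636
j 71.81993855625602 -20.536294291441948
j 45.65450601704332 -32.748186683275634
j 14.876721314111226 -31.73813156838724
```

```bash
cat >> h.py <<'E'
from scipy.spatial.transform import Rotation as Ro
np.set_printoptions(precision=2,suppress=True)
TH=np.radians(20);H=10.
tx,ty,tyaw=578.0,39.8,np.radians(14.73)
RT=np.array([np.cos(TH),0,np.sin(TH)]),np.array([0,-1,0]),np.array([np.sin(TH),0,-np.cos(TH)])  # scoop axes in tool
RT=np.array(RT).T
def scoop(o=None):
    o=o or get_obs();Q=o["eef_rot"];S=Q@RT
    return o["position"]+Q@[0,0,-H]+S@[57,0,-87],S
def tray(o=None):
    O,S=scoop(o);d=O-[tx,ty,0];c,s=np.cos(tyaw),np.sin(tyaw)
    return np.array([c*d[0]+s*d[1],-s*d[0]+c*d[1],d[2]]),np.degrees(np.arcsin(S[2,0])),np.degrees(np.arctan2(S[1,0],S[0,0]))
def go(O,yaw,pitch):
    """shift(cm), turn(deg) in tool axes to bring scoop origin to world O, with yaw and nose-up pitch (deg)"""
    o=get_obs();Q=o["eef_rot"];S=(Ro.from_euler("z",yaw,degrees=True)*Ro.from_euler("y",-pitch,degrees=True)).as_matrix()
    Qn=S@RT.T;p=np.array(O)-S@[57,0,-87]+Qn@[0,0,H]
    print(pitch,np.r_[Q.T@(p-o["position"])/10,Ro.from_matrix(Q.T@Qn).as_rotvec(degrees=True)],"tcp",p)
def got(X,Y,Z,pitch):
    c,s=np.cos(tyaw),np.sin(tyaw);go([tx+c*X-s*Y,ty+s*X+c*Y,Z],np.degrees(tyaw),pitch)
E
python3 - <<'E'
from h import *
print(tray());got(-51,5,70,0);got(-51,5,5,0)
E
```

```text
(array([-148.85,    1.31,  183.6 ]), np.float64(-0.012993748078314774), np.float64(17.34197977388478))
0 [ 5.32 -0.16 14.03 -0.96  0.01  2.43] tcp [475.59  18.04 147.6 ]
0 [ 3.1  -0.16 20.13 -0.96  0.01  2.43] tcp [475.59  18.04  82.6 ]
```

```bash
python3 -m jog '[2.7,-0.1,5,-0.5,0,1.2,1,5.3,-0.2,10,-1,0,2.4,1,5.3,-0.2,14,-1,0,2.4,1,5.3,-0.2,14,-1,0,2.4,1,5.3,-0.2,14,-1,0,2.4,1]' >/dev/null; python3 - <<'E'
from h import *
print(tray());got(-51,5,5,0)
f=grab_frame("wrist");cv2.imwrite("pics/w4.png",cv2.resize(f["pixels"][:,:,::-1],(800,600)))
E
```

```text
(array([-51.48,   4.86,  70.64]), np.float64(-0.02787856473098938), np.float64(14.677915609488803))
0 [-2.2  -0.01  6.19  0.04  0.03 -0.04] tcp [475.59  18.04  82.6 ]
```

View pics/w4.png

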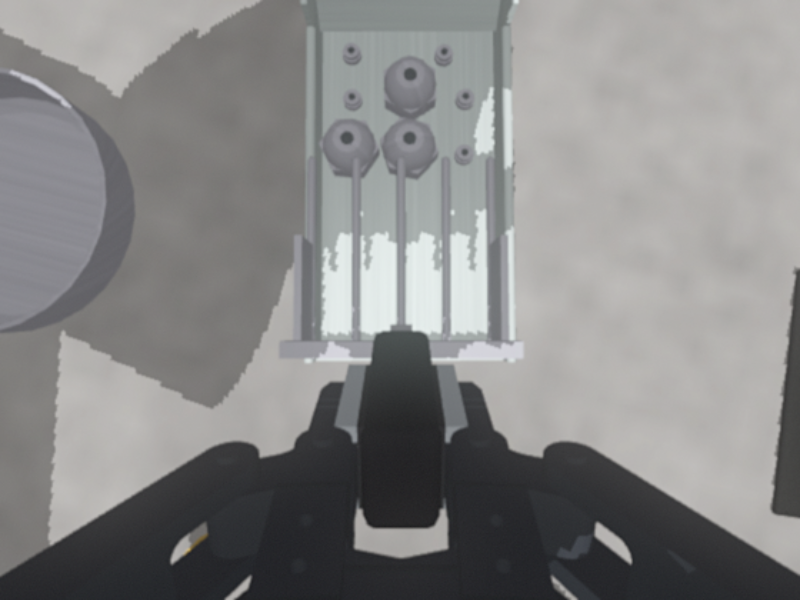

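The scoop is aligned above the tray: left rod at (310,160) just inside the left wall, nose behind the two nearer nozzles at (348,138) and (409,138), all five jets visible. I'll lower it.

```bash
python3 -m jog '[-0.7,0,2.1,0,0,0,1,-1.5,0,4.1,0,0,0,1,-2,0,5.6,0,0,0,1,-2.2,0,6.2,0,0,0,1,-2.2,0,6.2,0,0,0,1]'; python3 -c "
from h import *
print(tray());got(-51,5,3.6,0)"
```

```text
t: 5.98
position: [476.0, 18.5, 82.7]
eef_rot: [[0.908, 0.254, 0.332], [0.239, -0.967, 0.086], [0.343, 0.001, -0.939]]
ft_force: [-1.4, -0.5, -2.3]
width: 16.8
gripper_force: 109.6
(array([-50.46,   5.28,   5.19]), np.float64(0.046910680546828995), np.float64(14.724943329031184))
0 [-0.1   0.04  0.13  0.06 -0.05  0.02] tcp [475.59  18.04  81.2 ]
```

```bash
python3 -m jog '[-0.05,0,0.15,0,0,0,1,-0.05,0,0.15,0,0,0,1]' | grep -E "pos|force"; python3 -m jog '[-0.03,0,0.1,0,0,0,1,-0.03,0,0.1,0,0,0,1]' | grep -E "pos|force";python3 -c "
from h import *
print(tray());got(63,5,3.6,0)"
```

```text
position: [475.9, 18.8, 80.9]
ft_force: [-0.1, -0.6, -1.9]
gripper_force: 109.6
position: [477.2, 18.9, 80.7]
ft_force: [-2.2, -0.0, 7.4]
gripper_force: 111.6
(array([-48.97,   5.34,   3.29]), np.float64(0.1854916612767815), np.float64(14.771373843933418))
0 [10.55  0.05  3.83  0.06 -0.19  0.07] tcp [585.84  47.03  81.2 ]
```

```bash
python3 -m jog '[0.44,0,0.1,0,0,0,1,0.86,0,0.26,0,0,0,1,1.28,0,0.41,0,0,0,1,1.7,0,0.56,0,0,0,1,2.12,0,0.72,0,0,0,1]' | grep -E "pos|ft"; for i in 1; do python3 -m jog '[0.42,0,0.15,0,0,0,1,0.84,0,0.31,0,0,0,1,1.26,0,0.46,0,0,0,1,1.68,0,0.61,0,0,0,1,2.1,0,0.77,0,0,0,1]' | grep -E "pos|ft"; done;  python3 -m jog '[0.42,0,0.15,0,0,0,1,0.84,0,0.31,0,0,0,1,1.26,0,0.46,0,0,0,1,1.68,0,0.61,0,0,0,1,2.1,0,0.77,0,0,0,1]' | grep -E "pos|ft"; python3 -c "
from h import *
print(tray());got(63,5,3.6,0)
f=grab_frame('wrist');cv2.imwrite('pics/w5.png',cv2.resize(f['pixels'][:,:,::-1],(800,600)))"
```

```text
position: [498.4, 24.7, 80.8]
ft_force: [-4.0, -0.2, 10.0]
position: [520.0, 30.3, 80.8]
ft_force: [-4.5, -1.8, 11.4]
position: [541.7, 36.1, 80.8]
ft_force: [-4.7, -1.7, 12.1]
(array([17.72,  5.54,  3.32]), np.float64(0.1182554137242324), np.float64(14.760888649499899))
0 [ 4.28  0.06  1.53  0.06 -0.12  0.05] tcp [585.84  47.03  81.2 ]
```

View pics/w5.png

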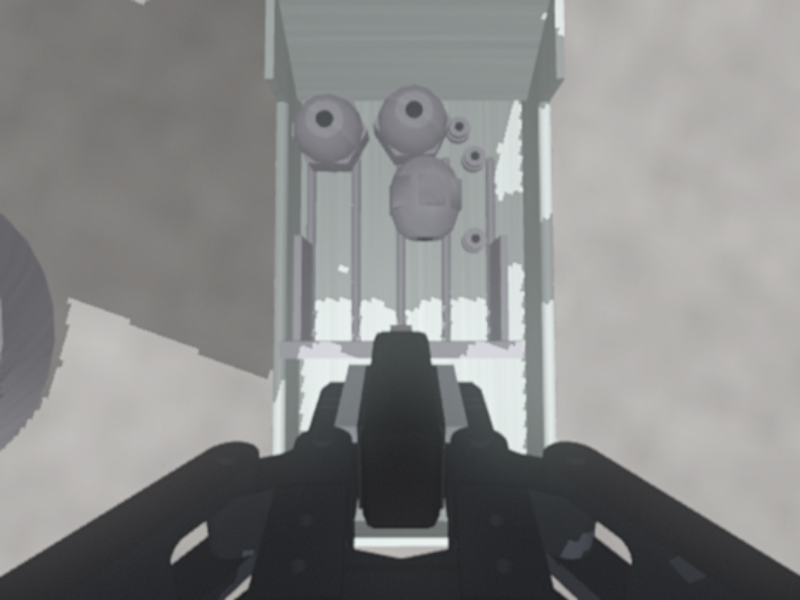

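One nozzle now lies on the rods at (425,195), two stand just ahead of the nose at (327,130) and (412,120), and the jets lie in the slots on the right. I'll push on toward the board.

```bash
for i in 1; do python3 -m jog '[0.42,0,0.15,0,0,0,1,0.84,0,0.31,0,0,0,1,1.26,0,0.46,0,0,0,1,1.68,0,0.61,0,0,0,1,2.1,0,0.77,0,0,0,1]' | grep -E "pos|ft"; done;  python3 -m jog '[0.42,0,0.15,0,0,0,1,0.84,0,0.31,0,0,0,1,1.26,0,0.46,0,0,0,1,1.68,0,0.61,0,0,0,1,2.1,0,0.77,0,0,0,1]' | grep -E "pos|ft"; python3 -c "
from h import *
print(tray())
f=grab_frame('wrist');np.savez('wrist6.npz',**f);cv2.imwrite('pics/w6.png',cv2.resize(f['pixels'][:,:,::-1],(800,600)))
for X,Z,p in((63,4,5),(57,6,8),(45,14,12),(30,30,18),(15,70,20),(0,120,20)): got(X,5,Z+42*np.sin(np.radians(p)),p)
"
```

```text
position: [563.4, 41.7, 80.8]
ft_force: [-4.7, -0.9, 10.8]
position: [585.0, 47.5, 80.8]
ft_force: [-4.2, -1.0, 11.5]
(array([62.43,  5.58,  3.32]), np.float64(0.11879345022431743), np.float64(14.759411854903625))
5 [-0.61  0.06 -0.17  0.05  4.86  0.06] tcp [579.5   45.36  80.3 ]
8 [-1.49  0.06 -0.59  0.05  7.86  0.06] tcp [570.1   42.89  81.24]
12 [-2.84  0.06 -1.75  0.05 11.86  0.06] tcp [553.96  38.65  87.5 ]
18 [-4.41  0.06 -3.68  0.05 17.86  0.06] tcp [533.27  33.21 100.23]
20 [-4.67  0.07 -7.91  0.04 19.86  0.06] tcp [516.87  28.9  138.96]
20 [ -4.36   0.07 -13.12   0.04  19.86   0.06] tcp [502.37  25.09 188.96]
```

```bash
cat >> h.py <<'E'
def heel(hx,hz,p,Y=5):
    r=np.radians(p);got(hx+42*np.cos(r),Y,hz+42*np.sin(r),p)
E
python3 -c "
from h import *
heel(20.5,3.5,2.5);heel(8,3.5,2.5);heel(-4,3.5,2.5);print();heel(-6,5,8);heel(-8,8,14);heel(-8,14,20);heel(-8,60,22)"
```

```text
2.5 [-0.35  0.06 -0.1   0.05  2.36  0.06] tcp [582.09  46.05  80.52]
2.5 [-1.52  0.06 -0.53  0.05  2.36  0.06] tcp [570.    42.87  80.52]
2.5 [-2.65  0.06 -0.94  0.05  2.36  0.06] tcp [558.4   39.82  80.52]

8 [-3.54  0.06 -1.23  0.05  7.86  0.06] tcp [549.39  37.45  80.24]
14 [-4.44  0.06 -1.59  0.05 13.86  0.06] tcp [539.97  34.97  80.5 ]
20 [-5.05  0.06 -2.08  0.04 19.86  0.06] tcp [532.8   33.09  82.96]
22 [-3.74  0.07 -6.35  0.04 21.86  0.06] tcp [530.49  32.48 127.61]
```

```bash
python3 -m jog '[-0.18,0,-0.05,0,1.2,0,1,-0.35,0,-0.1,0,2.4,0,1,-0.75,0,-0.25,0,2.4,0,1,-1.15,0,-0.39,0,2.4,0,1,-1.52,0,-0.53,0,2.4,0,1]' | grep -E "pos|ft"; python3 -m jog '[-0.37,0,-0.15,0,0,0,1,-0.74,0,-0.31,0,0,0,1,-1.11,0,-0.46,0,0,0,1,-1.11,0,-0.46,0,0,0,1]' | grep -E "pos|ft";python3 -c "
from h import *
print(tray())
f=grab_frame('wrist');cv2.imwrite('pics/w7.png',cv2.resize(f['pixels'][:,:,::-1],(800,600)))
heel(-6,5,8);heel(-8,8,14);heel(-8,14,20);heel(-8,60,22)"
```

```text
position: [568.8, 43.3, 80.1]
ft_force: [1.8, 1.6, 3.1]
position: [556.8, 40.2, 80.0]
ft_force: [-0.8, -0.7, 9.7]
(array([36.41,  5.71,  4.77]), np.float64(2.450574949242604), np.float64(14.754512100147219))
8 [-0.72  0.07 -0.32  0.04  5.55  0.04] tcp [549.39  37.45  80.24]
14 [-1.61  0.07 -0.72  0.04 11.55  0.05] tcp [539.97  34.97  80.5 ]
20 [-2.2   0.07 -1.23  0.03 17.55  0.05] tcp [532.8   33.09  82.96]
22 [-0.72  0.08 -5.44  0.03 19.55  0.05] tcp [530.49  32.48 127.61]
```

View pics/w7.png

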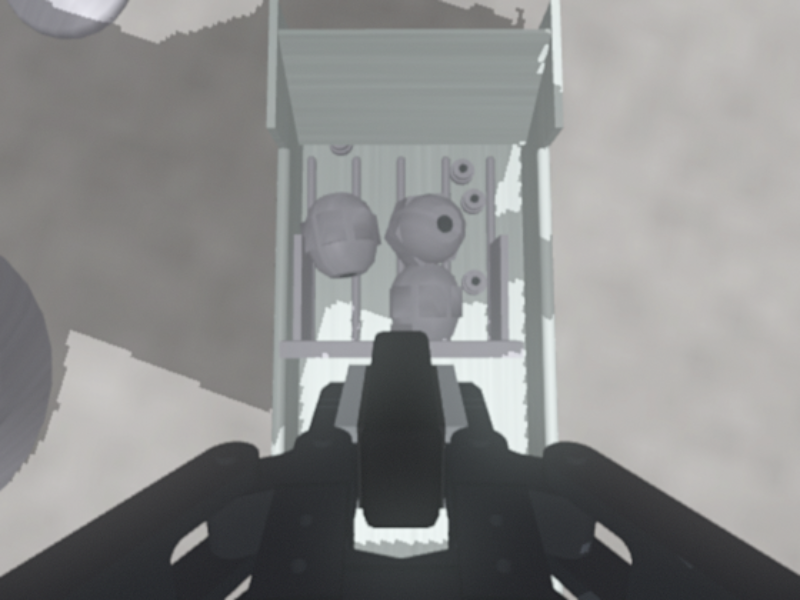

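All three nozzles are on the scoop at (342,235), (430,228) and (425,300). The jets are on the tray floor, in the slots at (461,170), (473,200), (474,282) and (342,147). Now I'll tilt back and lift.

```bash
python3 -m jog '[-0.36,0,-0.16,0,2.8,0,1,-0.72,0,-0.32,0,5.5,0,1,-1.2,0,-0.52,0,8.5,0,1,-1.61,0,-0.72,0,11.5,0,1,-1.9,0,-1,0,14.5,0,1]' | grep -E "pos|ft"; python3 -c "
from h import *
print(tray());heel(-8,15,20);heel(-8,60,22)"
```

```text
position: [532.8, 35.1, 79.4]
ft_force: [-0.0, 0.1, -3.8]
(array([28.65,  7.03, 20.4 ]), np.float64(16.663183659049473), np.float64(14.695102697222822))
20 [ 0.23  0.2  -0.4  -0.05  3.34 -0.05] tcp [532.8   33.09  83.96]
22 [ 2.65  0.19 -4.04 -0.05  5.34 -0.06] tcp [530.49  32.48 127.61]
```

```bash
python3 -m jog '[0.1,0.1,-0.2,0,1.7,0,1,0.23,0.15,-0.4,0,3.3,0,1,0.8,0.2,-1.3,0,4,0,1,1.7,0.2,-2.6,0,4.7,0,1,2.65,0.2,-4,0,5.3,0,1]' | grep -E "pos|ft";python3 -m jog '[0,0,0,0,0,0,1,0,0,0,0,0,0,1]' | grep -E "pos|ft"; python3 - <<'E'
from h import *
print(tray())
for n in("wrist","scene","side"):
    f=grab_frame(n);np.savez(n+"8.npz",**f)
f=np.load("wrist8.npz")["pixels"];cv2.imwrite("pics/w8.png",f[:,:,::-1])
heel(-8,100,22)
# dish centre: rim ellipse in wrist3 image
E
```

```text
position: [532.2, 32.4, 129.0]
ft_force: [-0.7, -1.0, -4.6]
position: [533.0, 32.3, 128.8]
ft_force: [0.8, 0.5, -5.3]
(array([33.47,  4.19, 77.04]), np.float64(22.11363077825628), np.float64(14.75154135727369))
22 [ 2.44 -0.08 -3.07 -0.02 -0.1   0.01] tcp [530.49  32.48 167.61]
```

```bash
python3 - <<'E'
import numpy as np,cv2
w=np.load("wrist8.npz")["pixels"][0:300,130:430];s=np.load("scene8.npz")["pixels"][150:275,225:350]
a=cv2.resize(w,(480,480));b=cv2.resize(s,(320,320),interpolation=cv2.INTER_CUBIC)
im=np.zeros((480,800,3),np.uint8);im[:,:480]=a;im[:320,480:]=b
cv2.imwrite("pics/c8.png",im[:,:,::-1])
E
```

```text
(no output)
```

View pics/c8.png

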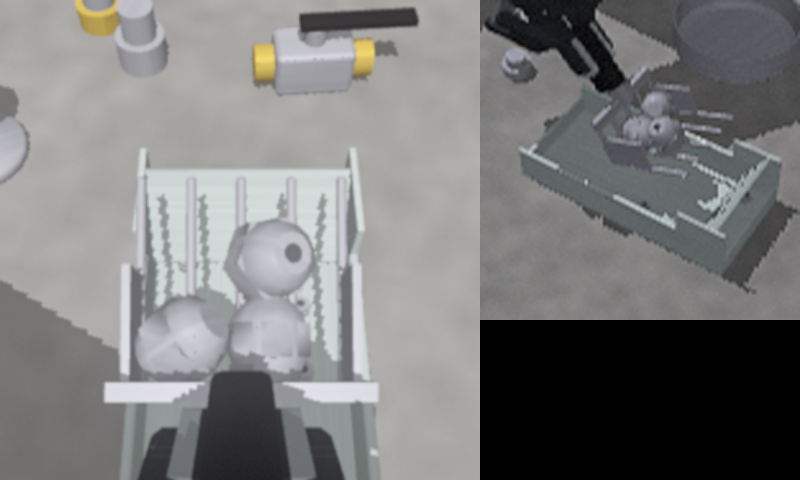

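All three nozzles sit at the back of the lifted scoop. Small dark bits show through a slot at (300,300) and (303,370). I'll check that these are jets on the tray floor rather than in the scoop.

```bash
python3 - <<'E'
from h import *
f=np.load("wrist8.npz");c,s=np.cos(tyaw),np.sin(tyaw)
for p in((300,300),(303,370)):
    q=(130+p[0]*.625,p[1]*.625)
    for z in(8,):
        w=plane(f,q,z)[:2]-[tx,ty];print(p,z,c*w[0]+s*w[1],-s*w[0]+c*w[1])
# local contents: find dark round spots/brightness in slot zone
g=cv2.cvtColor(f["pixels"],cv2.COLOR_RGB2GRAY);print(g[178:200:2,306:330:2])
o=get_obs();print(o["ft_force"])
# dish centre by rim ellipse from wrist3: fit rim points by rays
e=np.load("wrist3.npz")
pts=np.array([plane(e,np.array(p)*.7,40)[:2] for p in((12,90),(107,0),(60,12),(180,38),(30,150),(70,181),(201,90))])
A=np.c_[2*pts,np.ones(len(pts))];u=np.linalg.lstsq(A,(pts**2).sum(1),rcond=None)[0];print("dish",u[:2],np.sqrt(u[2]+u[:2]@u[:2]))
E
```

```text
(300, 300) 8 61.36523788455783 -26.808087812328253
(303, 370) 8 22.107911130294973 -26.611721688702747
[[176 173 168 165 161 148 161 209 211 210 154 151]
 [165 163 159 153 150 160 193 213 211 206 159 149]
 [142 143 139 147 183 198 203 215 211 215 204 149]
 [134 143 159 206 187 203 206 212 212 215 183 148]
 [156 167 175 216 184 188 189 197 206 215 166 149]
 [165 159 152 201 185 134 125 175 198 207 156 150]
 [168 164 157 151 158 139 124 176 195 192 191 147]
 [172 170 165 159 149 175 187 192 183 203 206 147]
 [179 175 173 167 157 151 169 171 180 211 184 148]
 [188 184 179 175 168 155 149 175 183 214 166 148]
 [195 190 186 181 176 164 153 185 214 212 202 160]]
[ 0.34 -0.25 -4.35]
dish [498.98 250.88] 69.1219715031535
```

The spots map to tray-floor positions (61,-27) and (22,-27), which match the jets seen lying there before. So no jet is in the scoop, and I'll carry it to the dish.

```bash
cat >> h.py <<'E'
DC=np.array([500.,250.]);DY=26.
def nose(z,p,back=25,yaw=DY):
    r=np.radians(p);u=np.array([np.cos(np.radians(yaw)),np.sin(np.radians(yaw))])
    xy=DC-back*u-42*np.cos(r)*u;go([*xy,z-42*np.sin(r)],yaw,p)
E
python3 -m jog '[0.5,0,-0.7,0,0,0,1,1.2,0,-1.8,0,0,0,1,2.2,0,-3.2,0,0,0,1,3.2,0,-4.7,0,0,0,1,3.2,0,-4.7,0,0,0,1]' | grep -E "pos|ft"; python3 -c "
from h import *
print(tray());nose(160,22);nose(75,15);nose(45,0);print(get_obs()['joint_pos'])"
```

```text
position: [526.6, 30.0, 186.5]
ft_force: [0.8, -0.2, -5.6]
(array([ 26.86,   3.56, 135.01]), np.float64(22.28254355323905), np.float64(14.78847262608295))
22 [ -7.45 -19.16  -8.12   7.62  -0.27  -8.28] tcp [371.75 187.45 196.15]
15 [-11.84 -19.28  -2.52   7.1   -7.25  -8.73] tcp [376.5  189.76 125.22]
0 [-10.79 -19.61  -1.22   5.93 -22.2   -9.64] tcp [391.62 197.14 122.6 ]
[-17.85  -3.38 -59.33  -3.43  21.19 154.63]
```

```bash
python3 -c "
from h import *
nose(150,20,25,40);nose(150,20,25,65)"
```

```text
20 [ -6.95 -15.92  -6.86  16.68  -2.23 -18.96] tcp [391.71 159.14 190.23]
20 [ -4.19 -11.08  -4.34  33.13  -2.09 -37.79] tcp [440.26 121.89 190.23]
```

```bash
python3 -m jog '[-0.3,-0.8,-0.3,2.4,-0.2,-2.8,1,-0.84,-2.2,-0.87,6.6,-0.4,-7.5,1,-1.3,-3.3,-1.3,10,-0.6,-11.3,1,-1.7,-4.4,-1.7,13.2,-0.8,-15.1,1,-2.1,-5.5,-2.2,16.6,-1,-18.9,1]' | grep -E "pos|ft"; python3 -c "
from h import *
print(tray());nose(150,20,25,65);print(get_obs()['joint_pos'])"
```

```text
position: [482.0, 75.9, 186.5]
ft_force: [-0.0, 0.9, -5.2]
(array([-13.17,  92.5 , 133.29]), np.float64(21.052113768057616), np.float64(40.10091369569433))
20 [  0.08  -6.21  -0.45  16.32  -1.   -18.88] tcp [440.26 121.89 190.23]
[-23.74  -1.46 -53.15  17.16  36.04 123.12]
```

```bash
python3 -m jog '[0,-1.3,-0.1,3.3,-0.2,-3.8,1,0,-2.5,-0.2,6.6,-0.4,-7.6,1,0,-3.8,-0.3,9.9,-0.6,-11.4,1,0.1,-5,-0.4,13.1,-0.8,-15.1,1,0.1,-6.2,-0.4,16.3,-1,-18.9,1]' | grep -E "pos|ft"; python3 -m jog '[0,0,0,0,0,0,1,0,0,0,0,0,0,1]' | grep -E "pos|ft"; python3 - <<'E'
from h import *
print(scoop());
for z,p in((150,20),(80,12),(50,0),(50,-10)):nose(z,p,25,65)
print(get_obs()['joint_pos'])
# where does nose project vs dish in scene
f=grab_frame("scene");np.savez("scene9.npz",**f);O,S=scoop();n=O+42*S[:,0];print(n,proj(f,n),proj(f,[*DC,40]))
E
```

```text
position: [441.4, 121.9, 190.0]
ft_force: [0.3, -0.2, -4.2]
position: [441.6, 121.8, 190.5]
ft_force: [0.4, -0.0, -4.8]
(array([474.44, 191.37, 135.9 ]), array([[ 0.4 , -0.9 , -0.15],
       [ 0.85,  0.43, -0.31],
       [ 0.34, -0.  ,  0.94]]))
20 [-0.06 -0.12 -0.01  0.21 -0.01 -0.13] tcp [440.26 121.89 190.23]
12 [-3.03 -0.13  4.57  0.2  -8.01 -0.14] tcp [443.1  127.99 136.04]
0 [ -2.49  -0.14   6.12   0.18 -20.01  -0.16] tcp [449.04 140.72 127.6 ]
-10 [ -0.36  -0.14   5.9    0.17 -30.01  -0.18] tcp [455.35 154.25 143.02]
[-22.4    5.03 -43.22  39.3   39.94  93.69]
[491.16 227.11 150.52] [318.8  124.87] [324.56 156.04]
```

```bash
python3 -m jog '[-0.5,0,0.8,0,-1.5,0,1,-1.2,-0.1,1.9,0,-3.5,0,1,-1.9,-0.1,3,0,-5,0,1,-2.6,-0.1,4,0,-7,0,1,-3,-0.1,4.6,0,-8,0,1]' | grep -E "pos|ft"; python3 -c "
from h import *
for z,p in((65,6),(52,0),(50,-8),(46,-15),(46,-22),(46,-30)):nose(z,p,25,65)"
```

```text
position: [443.3, 128.8, 136.0]
ft_force: [0.9, -0.0, -4.7]
6 [ 0.28  0.01  0.62  0.12 -5.96 -0.05] tcp [445.83 133.84 132.19]
0 [  0.78   0.01   1.24   0.12 -11.96  -0.06] tcp [449.04 140.72 129.6 ]
-8 [  2.34   0.01   0.97   0.12 -19.96  -0.07] tcp [454.   151.35 140.15]
-15 [  3.61   0.01   1.11   0.11 -26.96  -0.08] tcp [458.91 161.87 145.7 ]
-22 [  5.12   0.01   1.1    0.11 -33.96  -0.08] tcp [464.27 173.37 153.76]
-30 [  6.82   0.01   1.31   0.1  -41.96  -0.09] tcp [470.85 187.49 161.  ]
```

```bash
python3 -m jog '[0.14,0,0.31,0,-3,0,1,0.28,0,0.62,0,-6,0,1,0.5,0,0.95,0,-9,0,1,0.78,0,1.24,0,-12,0,1,1.5,0,1.1,0,-16,0,1]' | grep -E "pos|ft"; python3 -c "
from h import *
O,S=scoop();print(O+42*S[:,0])
for z,p in((49,-8),(46,-12),(46,-16),(46,-22),(46,-30)):nose(z,p,25,65)"
```

```text
position: [450.9, 145.4, 134.9]
ft_force: [1.4, -0.9, -6.1]
[489.15 226.68  50.69]
-8 [ 0.76  0.03 -0.22  0.09 -3.91 -0.15] tcp [454.   151.35 139.15]
-12 [ 1.45  0.03 -0.3   0.09 -7.91 -0.15] tcp [456.74 157.23 141.78]
-16 [  2.26   0.03  -0.61   0.08 -11.91  -0.15] tcp [459.65 163.46 146.94]
-22 [  3.49   0.02  -0.96   0.07 -17.91  -0.16] tcp [464.27 173.37 153.76]
-30 [  5.19   0.02  -1.23   0.06 -25.91  -0.16] tcp [470.85 187.49 161.  ]
```

```bash
python3 -m jog '[0.38,0,-0.1,0,-2,0,1,0.76,0,-0.22,0,-3.9,0,1,1.1,0,-0.26,0,-5.9,0,1,1.45,0,-0.3,0,-7.9,0,1,1.85,0,-0.45,0,-9.9,0,1]' | grep -E "pos|ft";  python3 -m jog '[0,0,0,0,0,0,1,0,0,0,0,0,0,1,0,0,0,0,0,0,1]' | grep -E "pos|ft"; python3 -c "
from h import *
O,S=scoop();print(O+42*S[:,0])
for z,p in((46,-18),(46,-22),(46,-26),(46,-30)):nose(z,p,25,65)"
```

```text
position: [458.4, 160.4, 144.8]
ft_force: [1.2, -0.2, -4.2]
position: [458.2, 160.0, 144.7]
ft_force: [0.3, -0.9, -4.0]
[489.87 227.13  46.49]
-18 [ 0.78 -0.01 -0.38  0.11 -4.15 -0.15] tcp [461.15 166.69 149.34]
-22 [ 1.56 -0.01 -0.74  0.1  -8.15 -0.15] tcp [464.27 173.37 153.76]
-26 [  2.36  -0.02  -1.05   0.1  -12.15  -0.15] tcp [467.51 180.32 157.65]
-30 [  3.18  -0.02  -1.29   0.09 -16.15  -0.16] tcp [470.85 187.49 161.  ]
```

```bash
python3 -m jog '[0.39,0,-0.19,0,-2,0,1,0.78,0,-0.38,0,-4.1,0,1,1.2,0,-0.56,0,-6.1,0,1,1.56,0,-0.74,0,-8.1,0,1,1.56,0,-0.74,0,-8.1,0,1]' | grep -E "pos|ft";  python3 -m jog '[0,0,0,0,0,0,1,0,0,0,0,0,0,1,0,0,0,0,0,0,1]' | grep -E "pos|ft"; python3 -c "
from h import *
O,S=scoop();print(O+42*S[:,0])
for z,p in((46,-26),(46,-30),(46,-36)):nose(z,p,25,65)"
```

```text
position: [465.0, 174.5, 153.8]
ft_force: [-0.1, -0.4, -2.2]
position: [464.5, 173.3, 153.9]
ft_force: [-0.0, 0.5, -2.4]
[490.08 227.2   46.22]
-26 [ 0.75 -0.03 -0.4   0.1  -4.05 -0.17] tcp [467.51 180.32 157.65]
-30 [ 1.53 -0.03 -0.76  0.1  -8.05 -0.17] tcp [470.85 187.49 161.  ]
-36 [  2.74  -0.03  -1.2    0.09 -14.05  -0.17] tcp [476.03 198.6  164.96]
```

```bash
python3 -m jog '[0.38,0,-0.2,0,-2,0,1,0.75,0,-0.4,0,-4,0,1,1.15,0,-0.58,0,-6,0,1,1.53,0,-0.76,0,-8,0,1,1.53,0,-0.76,0,-8,0,1]' | grep -E "pos|ft";  for i in 1; do python3 -m jog '[0,0,0,0,0,0,1,0,0,0,0,0,0,1]' | grep -E "ft";python3 -m jog '[0,0,0,0,0,0,1]' | grep -E "ft"; done; python3 - <<'E'
from h import *
for n in("wrist","scene"):
    f=grab_frame(n);np.savez(n+"10.npz",**f)
    if n=="scene":
        a=np.load("scene9.npz")["pixels"].astype(int);d=np.abs(f["pixels"].astype(int)-a).max(2)
        # dish interior floor region in scene
        P=np.array([proj(f,[DC[0]+60*np.cos(t),DC[1]+60*np.sin(t),5]) for t in np.linspace(0,6.28,40)])
        m=np.zeros(d.shape,np.uint8);cv2.fillPoly(m,[P.astype(np.int32)],1);print("changed px in dish",((d>25)&(m>0)).sum(),m.sum())
print(get_obs()["t"])
nose(46,-30,25,65);nose(110,-30,35,65);nose(110,0,60,65)
E
```

```text
position: [471.5, 188.1, 160.8]
ft_force: [0.8, 1.3, -2.1]
ft_force: [-0.1, 0.1, -4.1]
ft_force: [0.5, -0.5, -2.3]
changed px in dish 277 1023
19.05
-30 [-0.01 -0.03  0.    0.09 -0.05 -0.17] tcp [470.85 187.49 161.  ]
-30 [-2.1  -0.01 -6.13  0.09 -0.05 -0.17] tcp [466.62 178.43 225.  ]
0 [-9.   -0.   -1.12  0.13 29.95 -0.14] tcp [434.25 109.   187.6 ]
```

```bash
python3 -m jog '[-0.4,0,-1.2,0,0,0,1,-1.2,0,-3.6,0,0,0,1,-2.1,0,-6.1,0,0,0,1,-2.1,0,-6.1,0,0,0,1]' | grep -E "ft"; python3 -c "
from h import *
nose(150,0,80,65)"
```

```text
ft_force: [0.3, -0.6, -3.3]
0 [-9.61 -0.08  1.58  0.3  29.8  -0.12] tcp [425.8   90.87 227.6 ]
```

```bash
python3 -m jog '[-2.4,0,-0.3,0,7.5,0,1,-4.8,0,0,0,15,0,1,-7.2,0,0.6,0,22.5,0,1,-9.6,0,1.6,0,29.8,0,1,-9.6,0,1.6,0,29.8,0,1]' | grep -E "pos|ft";python3 -m jog '[0,0,0,0,0,0,1,0,0,0,0,0,0,1]' | grep -E "ft"; python3 - <<'E'
from h import *
f=grab_frame("wrist");np.savez("wrist11.npz",**f);s=grab_frame("scene");np.savez("scene11.npz",**s);print(get_obs()["ft_force"])
def rect(f,z,n=28,h=70):
    t=np.linspace(-h,h,n*4);X=np.array([[proj(f,[DC[0]+a,DC[1]+b,z]) for b in t[::-1]] for a in t[::-1]],np.float32)
    return cv2.remap(cv2.cvtColor(f["pixels"],cv2.COLOR_RGB2GRAY),X[...,0],X[...,1],cv2.INTER_LINEAR)
for g in(rect(f,20),):
    q=cv2.resize(g,(35,28),interpolation=cv2.INTER_AREA);print("\n".join("".join(chr(48+min(9,v//24)) for v in r) for r in q))
O,S=scoop();print("nose px",proj(f,O+42*S[:,0]))
E
```

```text
position: [423.7, 87.5, 224.1]
ft_force: [-0.7, 0.2, -2.7]
ft_force: [-0.6, -1.1, -2.3]
[-0.29  0.41 -2.72]
00000454444444445555556655445555555
00001444444444444444555445545555555
00003444444445555555555444455555444
00024444445555555555555555445554444
00034444555555555554555555554544444
00244445555555555555555455555554444
01444455555555555555555545555555455
03444555555555555555555445555555444
14445555555555555545554445555555444
34445555555555555444444555555555545
44455555555555455555555555555555545
44444444555555545555555555555555544
44555554445555544555555555555555544
45555555455555444555555555555555555
45555555445555544555555555555555544
44555554444455444555555555555555544
44444444455554455555555555555555544
44455445555555555555555555555555444
44445555555555555555555555555555444
34445555555555555555555555555555554
44444555555555555555555555555543445
54444455555555555555555555555544444
55444445555555555555555555555444444
44544344555555555555555555544444444
44455443445555555555555555455444444
44444554434445555555555544444555444
44444445554444444555444444444445555
44444455554555555555455554555544445
nose px [279.44 110.51]
```

```bash
python3 - <<'E'
from h import *
d=grab_frame("side");np.savez("side11.npz",**d)
for n in("scene","side"):
    a=np.load(n+"0.npz");b=np.load(n+"11.npz")
    P=np.array([proj(b,[DC[0]+66*np.cos(t),DC[1]+66*np.sin(t),z]) for t in np.linspace(0,6.28,40) for z in(3,38)],np.float32)
    m=np.zeros(b["pixels"].shape[:2],np.uint8);cv2.fillConvexPoly(m,cv2.convexHull(P).astype(np.int32),1)
    g=[cv2.cvtColor(x["pixels"],cv2.COLOR_RGB2GRAY) for x in(a,b)]
    x0,y0,w,h=cv2.boundingRect(m);print(n,x0,y0,w,h)
    for q in g:
        r=q[y0:y0+h,x0:x0+w]*m[y0:y0+h,x0:x0+w]
        lo,hi=np.percentile(r[r>0],[2,98]);c=np.clip((r-lo)/(hi-lo)*9,0,9).astype(int)
        print("\n".join("".join(str(v) if k else " " for v,k in zip(l,mm)) for l,mm in zip(c,m[y0:y0+h,x0:x0+w])))
E
```

```text
scene 300 141 49 42
                  45544445445                    
              543211000100101223445              
           54220000110011111111010244            
         652000001011111111111111010025          
       6410001111111111111111111111101124        
      520000011111111101011111111111011102       
     51000001111111110111111111111100011100      
    50000001010011111111111111111111111111113    
   5000000011111111111111111001111001111111111   
  71000000011011212222222222222111100001122222   
 9300000001011112233233323233322211100111211212  
 9000000001122222222222222222222221112011112222  
660000001122222222121111111611124455565311112222 
7300000112222212211000555558555578998886521122222
8200001221211111115555888888888889988888874122222
8200012212111111158888888888888888888898897512222
7200111111111005588888888888888888888899989851222
6400111111111558887888887888888888888889999885222
4800111111105887777888888888888888888888899898322
3721111111158777788778888888888888888888889998712
3350111110088778888888888888888888888888888988922
316211111547777788788888888888
[... 9820 characters left out ...]
21111100     
      1222222222333333333333333333322322222222222221121110      
       22222222322233333333333333322222222222222221121100       
        222222232233333333333333222232232222222222221000        
         222232233333333333333332232222322222222222110          
          122222333233333333333332323332222222222210            
           2222332233323333333233322322232322221000             
             223322233333333322322333223322222210               
               22232333333223233223322222221110                 
                 1222323232333223232222101100                   
                     11112222222221111100                       
                         01111100000
```

The brightness maps show three new nozzle-sized blobs inside the dish in both views, and the wrist load is back to the bare scoop's. Next I'll return the scoop to its mat.

```bash
python3 -c "
from h import *
go([500,-120,150],40,0);go([527.4,-265.9,120],23.3,0);print(get_obs()['joint_pos'],get_obs()['t'])"
```

```text
0 [-19.58  13.42  -7.26  -8.42   0.15  23.55] tcp [ 458.96 -154.44  227.6 ]
0 [-31.15  20.76  -8.23 -14.11   0.13  39.25] tcp [ 478.19 -287.09  197.6 ]
[-12.29   0.62 -32.16  52.59  19.3  103.47] 20.575
```

```bash
python3 -m jog '[-3.9,2.7,-1.5,-1.7,0,4.7,1,-7.8,5.4,-2.9,-3.4,0,9.4,1,-11.7,8,-4.4,-5.1,0,14.1,1,-15.7,10.7,-5.8,-6.7,0,18.8,1,-19.6,13.4,-7.3,-8.4,0,23.5,1]' | grep -E "pos|ft"; python3 -c "
from h import *
go([527.4,-265.9,100],23.3,0);"
```

```text
position: [458.4, -156.9, 227.8]
ft_force: [0.8, -0.3, -1.9]
0 [-8.12 11.26  2.41 -5.61  0.13 15.55] tcp [ 478.19 -287.09  177.6 ]
```

```bash
python3 -m jog '[-2,2.8,0.2,-1.4,0,3.9,1,-4,5.6,0.6,-2.8,0,7.8,1,-6.1,8.4,1.4,-4.2,0,11.7,1,-8.1,11.3,2.4,-5.6,0.1,15.5,1,-8.1,11.3,2.4,-5.6,0.1,15.5,1]' | grep -E "pos|ft";python3 -m jog '[0,0,0,0,0,0,1]' | grep -E "pos|ft"; python3 - <<'E'
from h import *
go([527.4,-265.9,12],23.3,0);go([527.4,-265.9,4],23.3,0)
f=grab_frame("wrist")   # check: mat corners (dark) under the scoop
g=cv2.cvtColor(f["pixels"],cv2.COLOR_RGB2GRAY)
w=np.load("wrist1.npz")
c=[plane(w,np.array(p)*.7,4) for p in((305,170),(469,220),(534,28),(347,0))];print(np.array(c))
e=np.array(c[1]-c[0]);print(np.linalg.norm(e),np.linalg.norm(c[2]-c[1]))
E
```

```text
position: [478.5, -286.7, 176.4]
ft_force: [0.5, 1.3, -2.5]
position: [478.5, -285.1, 177.7]
ft_force: [-0.5, -0.2, -2.1]
0 [-3.11  0.18  8.25 -0.13  0.03  0.21] tcp [ 478.19 -287.09   89.6 ]
0 [-3.38  0.18  9.   -0.13  0.03  0.21] tcp [ 478.19 -287.09   81.6 ]
[[ 446.46 -207.36    4.  ]
 [ 461.44 -333.31    4.  ]
 [ 597.24 -316.93    4.  ]
 [ 562.14 -193.93    4.  ]]
126.8419555948927 136.7868689123776
```

```bash
python3 -m jog '[-0.8,0,2.1,0,0,0,1,-1.6,0.1,4.2,-0.1,0,0.1,1,-2.4,0.1,6.3,-0.1,0,0.2,1,-3.1,0.15,8.2,-0.1,0,0.2,1,-3.1,0.15,8.2,-0.1,0,0.2,1]' | grep -E "pos|ft";python3 -m jog '[-0.1,0,0.3,0,0,0,1,-0.2,0,0.55,0,0,0,1,-0.2,0,0.55,0,0,0,1]' | grep -E "pos|ft"; python3 -c "
from h import *
print(scoop());go([527.4,-265.9,4],23.3,0)"
```

```text
position: [477.4, -286.5, 89.5]
ft_force: [0.0, 0.3, -2.6]
position: [478.0, -288.1, 84.7]
ft_force: [-0.6, -0.9, -3.5]
(array([ 527.25, -267.05,    7.04]), array([[ 0.92, -0.39, -0.  ],
       [ 0.39,  0.92,  0.  ],
       [-0.  , -0.  ,  1.  ]]))
0 [-0.05 -0.08  0.31  0.09  0.01 -0.06] tcp [ 478.19 -287.09   81.6 ]
```

```bash
python3 -m jog '[-0.04,-0.04,0.14,0,0,0,1,-0.08,-0.08,0.25,0,0,0,1,-0.08,-0.08,0.25,0,0,0,1]' | grep -E "pos|ft"; python3 -m jog '[-0.02,0,0.06,0,0,0,1,-0.02,0,0.06,0,0,0,1]' | grep -E "pos|ft"; python3 -c "
from h import *
print(scoop())"
```

```text
position: [477.8, -287.4, 81.9]
ft_force: [-0.7, 0.1, -0.0]
position: [478.0, -287.5, 81.8]
ft_force: [-3.7, 0.8, 8.4]
(array([ 527.35, -266.47,    4.24]), array([[ 0.92, -0.39, -0.  ],
       [ 0.39,  0.92,  0.  ],
       [ 0.  , -0.  ,  1.  ]]))
```

```bash
python3 -m jog '[0.01,0,-0.03,0,0,0,1,0.01,0,-0.03,0,0,0,1]' 20 | grep -E "pos|ft|grip"; python3 -m jog '[0,0,0,0,0,0,0.4,0,0,0,0,0,0,0,0,0,0,0,0,0,-1,0,0,0,0,0,0,-1,0,0,0,0,0,0,-1]' | grep -E "pos|ft|width";  python3 -m jog '[0,0,0,0,0,0,-1,0,0,-1.5,0,0,0,-1,0,0,-5,0,0,0,-1,0,0,-10,0,0,0,-1,0,0,-13,0,0,0,-1]'| grep -E "t:|pos|ft|width"; python3 -c "
from h import *
go([527.4,-265.9,100],23.3,-20);f=get_obs();print(f['position'],f['t'])"
```

```text
position: [478.0, -287.5, 81.8]
ft_force: [-1.6, 0.1, 6.6]
gripper_force: 110.5
position: [477.6, -287.2, 81.3]
ft_force: [-0.3, 0.3, -0.1]
width: 85.6
t: 25.12
position: [436.5, -305.6, 206.8]
eef_rot: [[0.863, 0.394, 0.316], [0.371, -0.919, 0.132], [0.342, 0.004, -0.94]]
ft_force: [-0.4, -0.4, 0.4]
width: 85.4
-20 [  6.55  -0.07   4.04   0.22 -20.01  -0.08] tcp [ 505.53 -275.32  191.25]
[ 436.47 -305.61  206.76] 25.125
```

```bash
python3 -m jog '[0,0,0,0,0,0,-1,0,0,0,0,0,0,-1]' >/dev/null; python3 - <<'E'
from h import *
f=grab_frame("wrist");yaw=np.radians(23.3);u=np.array([np.cos(yaw),np.sin(yaw)]);v=np.array([-u[1],u[0]])
g=cv2.cvtColor(f["pixels"],cv2.COLOR_RGB2GRAY)
for a in(50,46,44,42,40,36,20,8):
    r=[int(g[int(round(q[1])),int(round(q[0]))]) if 0<=q[1]<420 and 0<=q[0]<560 else -1 for b in range(50,-51,-2) for q in[proj(f,[*(np.array([527.4,-265.9])+a*u+b*v),6])]]
    print(a,"".join(chr(48+min(9,x//25)) if x>=0 else "-" for x in r))
s=grab_frame("scene");d=grab_frame("side")
# bystander check: change between first and last scene/side pictures around them
for n,b in(("scene",s),("side",d)):
    a=np.load(n+"0.npz")["pixels"].astype(int);D=(np.abs(b["pixels"].astype(int)-a).max(2)>45).astype(np.uint8)
    k,_,st,c=cv2.connectedComponentsWithStats(cv2.morphologyEx(D,cv2.MORPH_OPEN,np.ones((2,2))));print(n,[(tuple((c[i]/.7).astype(int)),int(st[i,4])) for i in range(1,k) if st[i,4]>25])
print(get_obs()["t"])
E
```

```text
50 222121111111112221111111111111111111111111111111112
46 222221111111111111111111111111111111111111111111111
44 222211111111111111111111111111111111111111111111111
42 222112211111111211111111121111111112211111111211111
40 221124411111112541111111153111111124411111113531111
36 221125411111113541111111253111111135411111113531111
20 222125421111113541111111153111111125411111113531111
8 222765412222224751222222563111111124411111113544422
scene [((np.int64(22), np.int64(95)), 3319), ((np.int64(216), np.int64(20)), 186), ((np.int64(316), np.int64(38)), 777), ((np.int64(123), np.int64(64)), 334), ((np.int64(227), np.int64(97)), 37), ((np.int64(272), np.int64(109)), 641), ((np.int64(53), np.int64(168)), 693), ((np.int64(91), np.int64(179)), 131), ((np.int64(106), np.int64(243)), 3180), ((np.int64(466), np.int64(281)), 3556), ((np.int64(234), np.int64(220)), 73), ((np.int64(480), np.int64(233)), 149), ((np.int64(450), np.int64(241)), 84), ((np.int64(340), np.int64(265)), 881), ((np.int64(319), np.int64(356)), 1829), ((np.int64(455), np.int64(336)), 54), ((np.int64(473), np.int64(381)), 1113)
[... 480 characters left out ...]
(632), np.int64(175)), 131), ((np.int64(619), np.int64(245)), 808), ((np.int64(548), np.int64(195)), 59), ((np.int64(673), np.int64(215)), 275), ((np.int64(589), np.int64(245)), 154), ((np.int64(495), np.int64(249)), 529), ((np.int64(703), np.int64(247)), 380), ((np.int64(407), np.int64(271)), 1060), ((np.int64(533), np.int64(265)), 34), ((np.int64(742), np.int64(299)), 411), ((np.int64(457), np.int64(356)), 2305), ((np.int64(324), np.int64(301)), 354), ((np.int64(289), np.int64(350)), 1709), ((np.int64(599), np.int64(362)), 2594), ((np.int64(426), np.int64(459)), 2943), ((np.int64(297), np.int64(404)), 61), ((np.int64(329), np.int64(407)), 412), ((np.int64(629), np.int64(433)), 154)]
25.525
```

The five rod tips are back at x = 42 mm, at their original spacing. The scoop is level on the mat and the gripper is clear.

```bash
python3 -c "
from workcell import sign_off
print(sign_off())"
```

```text
the job is handed in; nothing more can be done
None
```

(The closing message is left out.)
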